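Lock a sample rack into the analyser bay

ROBOT

A 6-joint arm with a two-finger parallel gripper is mounted at the origin on the work surface. World frame = base frame: x ahead of the robot, y to its left, z up, the work surface at z = 0. Lengths are in mm, angles in degrees, forces in N, time in s.
With the tool pointing down it reaches from about 275 to 850 mm from the base axis. Payload 19 kg.
Tool frame: the origin (TCP) lies midway between the tips of the shut fingers; the grasp point (between the pads) lies 19 mm behind it; z points along the fingers, y is the line along which they close (so a half turn about z gives the same grasp; the last joint's range is limited). The gripper opens to 85 mm and grips with 20 to 120 N. Pads are 22 mm wide; open, the fingers measure 114 mm over their backs; the gripper's body (76 mm by 85 mm) begins 54 mm behind the grasp point. The pads swing forward as they close: fully open they stand 13 mm farther back than shut.
Start: joints at [-84.511, 8.623, 82.357, -0, 89.026, -7.678], TCP at [130.951, -559.859, 231.267] pointing down, gripper open.
Joint ranges: [-160.23, 160.23], [-39.13, 120.54], [6.94, 153.29], [-79.49, 259.48], [9.18, 160.14], [-161.06, 161.06]. Speed limits (degrees/s): [108.29, 108.29, 127.2, 172.46, 172.46, 172.46].

INTERFACE

Orientations are given as a 3x3 rotation matrix whose columns are the frame's x, y, z axes.
In Python, from rig import get_state, camera, camera_params, hand_in gives the robot as it stands.
- The arm moves only by the tool drive_tool, never from a script. Its argument "rows" is a list of rows, each an object of numbers: "tx", "ty", "tz": the shift along the tool's x, y, z scaled (see below); "roll": the turn about the tool's z scaled (see below). In form: [{"tx": .., "ty": .., "tz": .., "roll": ..}, ...]. A call has 1 to 5 rows; each row is the pose to reach, as a shift and turn from the pose commanded when the call began, along the tool's axes at that moment; what a row does not reach only later rows make up. The controller multiplies each number of a shift by 0.1 m and each number of a turn by 30 degrees. A row lasts 1/8 s, in which the tool goes at most 62.5 mm and 10.7 degrees, less where a joint would pass 70% of its speed; a pose out of reach is approached as far as the arm can. A call with a number of a shift or a turn outside -1 to 1 is refused whole. A call with a gripper value outside its range is refused whole. "gripper" is the opening, from 0 (shut) to 1 (fully open), set as the call begins (left out, the last holds). The fingers move at their own pace and stop on an object; "newtons" is the grip in N (left out, the last holds). Time passes only in rows, so rows that repeat a pose let the fingers close. It gives the time, the measured TCP pose, the force, the opening and the grip force at its end, in the units of the state.
- get_state(): the state, without advancing time (a new reading comes with each control period).
- camera(name): name is "scene" or "top" or "wrist"; returns (picture, depth): 480x640x3 uint8, red, green, blue; 480x640 float32, mm along the optical axis (not along the pixel's ray), 0 where there is no reading.
- camera_params(name): a dict with "fov_y" (degrees; the focal length in pixels is half the picture's height over the tangent of half this angle, whatever the lens; pixels are square), "cx", "cy" (the principal point, pixels), "dist" ([k1, k2, p1, p2, k3] as OpenCV has them; the pictures are not rectified), "view" (4x4, takes a point from world to camera coordinates). Camera axes: x right, y down, z forward; pixel columns grow to the right and rows downward; lengths in mm; the calibration is good to about 2 mm. A picture is of the moment at which its call begins: read the wrist's pose just before it. camera_params takes no time and is no camera call; for the wrist camera it gives the pose at the moment of the call.
- hand_in(): hands the job in; it is judged then, once.
The state is a dict: "time": time; "joints": joint angles; "joint_velocities": joint speeds; "joint_efforts": joint torques, N m; "position": TCP position; "eef_rot": TCP orientation; "ft_force": force on the tool from outside, world axes, zero at the start; "wrist_torque": the same for the moment, N m; "opening": finger opening in mm; "finger_force": force on a finger pad.
Only numpy, scipy, OpenCV 4.12 (cv2) and the standard library are available. Lean on these libraries where they do the work, as an engineer would, in place of code of your own. Each camera call takes 0.05 s, during which the arm holds its last target. There are 200 camera calls.

TASK

Push the cream sample rack gently along its channel until it is fully home against the black rubber end stop. Then turn the blue cam knob clockwise (seen from above) until the sprung lock bar drops into the notch of the cam and its orange tooth sits in the rack's side slot; feel for the drop, stop there without forcing the knob on past it, and let go. Leave the other things on the bench where they are.

Things in the scene. Friction and masses are not known exactly. Their poses are not given: they have to be found in the camera images.
- bay: Beige loading bay fixed to the bench, base plate 10 mm thick spanning x -120..95, y -30..190 mm of its frame. Origin at bench level below the rack's home; x runs along the channel to the end stop, y towards the knob, z up. Channel at y = 0 between 10 mm high rails (inner faces y = +-18 mm), open to -x. Knob axis at x = 0, y = 105 mm. Spring housing 70 x 20 mm, 40 mm tall, at y = 168 mm
- rack_home (a point): Point on the channel floor (bay frame 0, 0, 10 mm) where the rack's origin is when the rack is fully home
- end_stop: Black rubber buffer that ends the channel, 12 x 42 x 45 mm, giving about 1 mm per 4 N of push; press it with no more than 30 N. Origin at the middle of the lower edge of the face that the rack meets (bay frame 65, 0, 10 mm); x as the bay's
- rack: Cream sample rack, loose, about 0.35 kg, in the channel 45 to 85 mm short of home: 130 mm long (its x, along the channel), 34 mm wide, 64 mm tall, five capped tubes up to 98 mm. Origin at the centre of its underside, 10 mm above the bench. Ends are plain upright faces at x = +-65 mm. In its +y side at x = 0 a slot 13 mm wide, 11 mm deep, for the tooth of the lock bar
- knob: Blue bar grip of the cam knob, 50 mm long (its x, starting 0 to 0.2 rad clockwise of the bay's x), 14 mm thick (y), 32 mm tall, white mark at its +x end, on a black skirt disc 48 mm across. Origin on the vertical turning axis at the top of the skirt, 41 mm above the bench. Turns clockwise from above. Carries the brass cam below
- knob_grip (a point): Point on the knob's axis 24 mm above the skirt (65 mm above the bench), where to grip the bar across its thickness. The cam sits at a different angle each time, so the notch comes after anything from 0.5 to 1.5 rad of clockwise turn from the start. Once the roller is in, the knob has about 0.1 rad of play, then a hard stop
- roller (a point): Point of the lock bar's roller that rides on the cam (rim radius 28 mm, rising to 30 mm just before the notch), pressed on by 10 N. Turning meets 0.1 to 0.2 N m, most on the rise; as the roller drops in, over about 0.2 rad of turn, it drives the knob onward instead, with up to about 0.6 N m. Cam and roller must never press on each other with more than 35 N (about 0.8 N m on the knob)
- lockbar: Steel lock bar, a yoke 88 mm wide round the cam, 25 to 35 mm above the bench, sliding along the bay's y, sprung to -y. Origin 30 mm above the bench; its y in the bay frame is 0 while riding (+2 mm on the rise), -10 mm dropped. Orange tooth 8 mm wide at bay x = 0 meets the rack's side, so no drop, if the rack is not home. A red pin shows 12 mm behind the housing riding, 2 mm dropped
- spare_rack: Green rack of the same size and shape as the cream one, with blue and yellow caps, loose on the bench on the -y side of the bay; leave alone. Origin at the centre of its underside
- jar_yellow: Specimen jar with yellow lid, 58 mm across, 62 mm tall, near the bay; leave alone. Origin at the centre of its underside
- jar_red: Specimen jar with red lid, 58 mm across, 62 mm tall; leave alone. Origin at the centre of its underside
- wash_bottle: White wash bottle with blue cap, 64 mm across, 170 mm tall; leave alone. Origin at the centre of its underside
- pink_tray: Pink open tray 200 x 140 x 45 mm; leave alone. Origin at the centre of its underside
- slide_box: Blue slide box 90 x 120 x 32 mm; leave alone. Origin at the centre of its underside
There are look-alikes about, which are no part of the job. Leave any brown look-alike of the rack alone.

How it is judged:
By the outcome, as a careful person would: the job done as asked, in the order asked, and still so for the second after the job is handed in, with the robot touching nothing.
It also fails if it takes over 72 s, if anything falls off the work surface, if the arm or the gripper's body presses on something with over 40 N, if the wrist force passes 120 N, or if a joint passes its speed limit or range.

## Working session

There is one attempt and no reset: what is moved stays moved. The work goes in short steps, Python scripts to look and compute and a tool call to move; the robot and the scene stay as the last step left them, time stands still between calls to the robot, and variables do not carry over. Pictures are saved under pics/ and viewed, at most 10 in all, crops included, and the job is handed in when it is done.

Besides the shell and the picture viewer there is one more tool, called after ">>>" as name(argument=value, ...), one argument or row to a line, values as JSON. drive_tool: Moves the arm, as the interface text tells. Its arguments: {"type":"object","properties":{"rows":{"type":"array"},"gripper":{"type":"number"},"newtons":{"type":"number"}},"required":["rows"]}

```bash
mkdir -p pics
cat > h.py <<'E'
import numpy as np, cv2
from rig import get_state, camera, camera_params, hand_in
def K(p):
    f=240/np.tan(np.radians(p["fov_y"])/2)
    return np.array([[f,0,p["cx"]],[0,f,p["cy"]],[0,0,1]]),np.array(p["dist"],float)
def cloud(d,p):
    k,dist=K(p); v,u=np.mgrid[0:480,0:640]
    n=cv2.undistortPoints(np.stack([u,v],-1).reshape(-1,1,2).astype(np.float64),k,dist).reshape(480,640,2)
    c=np.dstack([n[...,0]*d,n[...,1]*d,d]); V=np.array(p["view"])
    w=(c-V[:3,3])@V[:3,:3]; w[d<=0]=np.nan
    return w
def proj(P,p):
    k,dist=K(p); V=np.array(p["view"])
    return cv2.projectPoints(np.array(P,float).reshape(-1,1,3),cv2.Rodrigues(V[:3,:3])[0],V[:3,3],k,dist)[0].reshape(-1,2)
def snap(name,tag):
    p=camera_params(name); im,d=camera(name)
    cv2.imwrite(f"pics/{tag}.png",im[...,::-1]); w=cloud(d,p); np.savez(f"{tag}.npz",im=im,d=d,w=w); return im,d,w,p
E
python3 - <<'E'
from h import *
a=snap("top","top0");b=snap("scene","scene0")
cv2.imwrite("pics/both.png",cv2.resize(np.vstack([a[0],b[0]]),(450,675))[...,::-1])
print(get_state())
E
```

```text
{'time': 0.1, 'joints': array([-8.45141878e+01,  8.64716813e+00,  8.23859006e+01,  6.56113627e-04,
        8.90253750e+01, -7.67579355e+00]), 'joint_velocities': array([-0.00589239, -0.00825998, -0.0651727 ,  0.07671298,  0.02840678,
        0.0476605 ]), 'joint_efforts': array([ 5.79634187e-03, -7.14381695e+01, -5.71788204e+01, -9.10294432e-06,
        7.08421736e-03,  2.45853352e-05]), 'position': array([ 130.90989669, -559.69701997,  230.77479034]), 'eef_rot': array([[ 9.73731756e-01,  2.27698179e-01, -8.61172577e-05],
       [ 2.27698147e-01, -9.73731236e-01,  1.01645675e-03],
       [ 1.47590287e-04, -1.00936495e-03, -9.99999480e-01]]), 'ft_force': array([ 0.68172749,  0.67997659, -0.72766681]), 'wrist_torque': array([-0.02784304,  0.02955458, -0.00731692]), 'finger_force': 0.0, 'opening': 85.61724811927006}
```

View pics/top0.png

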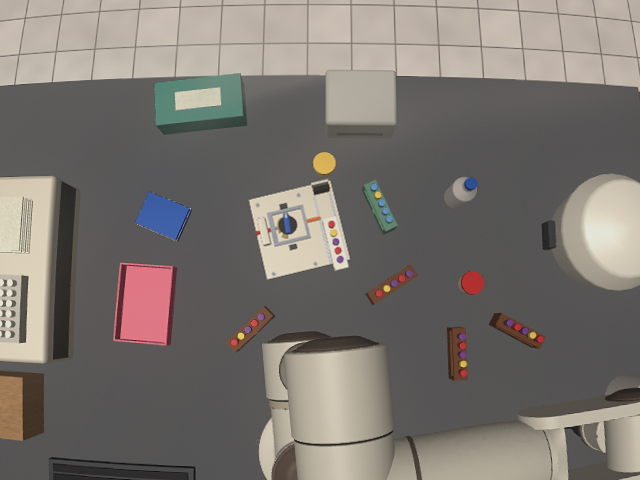

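View pics/scene0.png

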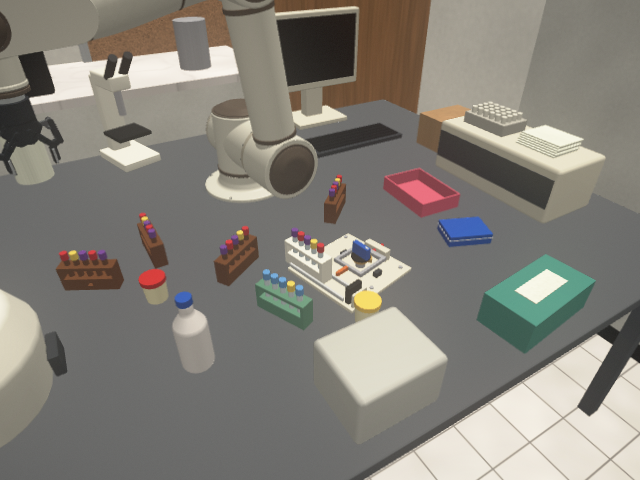

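The top view shows the bay at (300,230). The cream rack is at (335,242), in the channel below the black end stop at (321,187). The blue knob is at (287,225). Four brown look-alikes stand at (391,284), (251,328), (457,353) and (517,330), and the green spare is at (380,206). Only the cream rack in the bay's channel fits the description.

Run:
```python
from h import *
z=np.load("top0.npz"); im,w=z["im"],z["w"]
cv2.imwrite("pics/crop1.png",cv2.resize(im[165:295,235:405],None,fx=4.6,fy=4.6,interpolation=cv2.INTER_CUBIC)[...,::-1])
for n,(u,v) in dict(stop=(321,187),knob=(287,225),rack=(335,242),plate=(262,255),bench=(300,290)).items(): print(n,w[v,u].round(1))
sub=np.zeros((480,640),bool); sub[165:295,235:405]=1
hs=cv2.cvtColor(im,cv2.COLOR_RGB2HSV)
# plate pixels
m=sub&(abs(w[...,2]-10)<5)&(hs[...,2]>150)
P=w[m][:,:2].astype(np.float32); r=cv2.minAreaRect(P); print("plate",r,m.sum(),np.median(w[m][:,2]))
print(cv2.boxPoints(r).round(1))
m=sub&(im.max(2)<50)&(w[...,2]>45); print("stop top",m.sum(), w[m].mean(0), cv2.minAreaRect(w[m][:,:2].astype(np.float32)) if m.sum()>4 else 0)
m=sub&(hs[...,0]>105)&(hs[...,0]<125)&(hs[...,1]>150)&(w[...,2]>60)&(w[...,2]<85)
m[:, 350:]=0; Q=w[m]; print("knob",m.sum(),Q.mean(0),cv2.minAreaRect(Q[:,:2].astype(np.float32)))
m=sub&(w[...,2]>58)&(w[...,2]<110); m[:,:312]=0;m[:,352:]=0;m[:190]=0; Q=w[m]; print("rack",m.sum(),Q.mean(0),cv2.minAreaRect(Q[:,:2].astype(np.float32)))
```

```text
stop [669.2 -19.9  52. ]
knob [568.7  64.2  68.1]
rack [522.  -54.4 104.8]
plate [499.5 131.4   9. ]
bench [410.8  33.2  -6.6]
plate ((567.9935302734375, 37.63325500488281), (215.29498291015625, 219.4519500732422), 13.758869171142578) 3843 8.984289513876869
[[437.3 118.6]
 [489.5 -94.5]
 [698.6 -43.3]
 [646.5 169.8]]
stop top 10 [663.14934684 -22.44475132  50.06788483] ((662.4381713867188, -20.807022094726562), (5.88027286529541, 38.712799072265625), 21.957366943359375)
knob 17 [573.30834309  62.99391232  71.90152561] ((573.2091064453125, 64.70629119873047), (42.16289138793945, 10.138129234313965), 8.596269607543945)
rack 723 [521.48321333 -54.19552021  81.01076894] ((561.0400390625, -45.097618103027344), (208.2102813720703, 34.36949920654297), 13.966161727905273)
```

View pics/crop1.png

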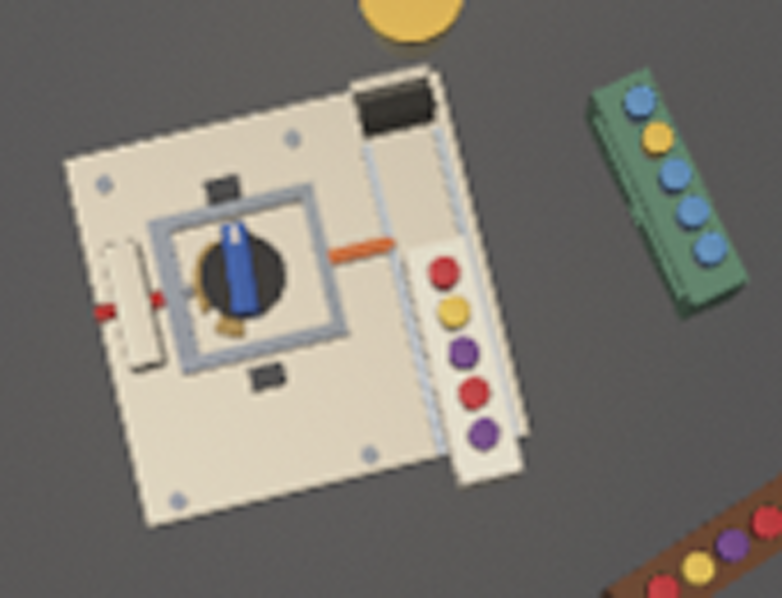

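The crop confirms the target: the cream rack sits between the bay's rails and short of the black stop. The plate fit gives a yaw of 13.8° and a home point of about (599,-37). That puts the knob at (574,65), against (573,65) measured directly. I'll move behind the rack with the gripper shut.

>>> drive_tool(
  rows=[
    {"tx": 0.5,"ty": -0.5,"tz": 0,"roll": -0.02},
    {"tx": 1,"ty": -1,"tz": 0,"roll": -0.02},
    {"tx": 1,"ty": -1,"tz": 0,"roll": -0.02},
  ],
  gripper=0,
)

```text
time: 0.48
position: [206.8, -437.3, 231.5]
eef_rot: [[0.971, 0.24, 0.0], [0.24, -0.971, 0.0], [0.0, 0.0, -1.0]]
ft_force: [-0.3, -0.3, 1.1]
opening: 32.1
finger_force: 0.0
```

>>> drive_tool(
  rows=[
    {"tx": 0.5,"ty": -0.5,"tz": 0,"roll": 0},
    {"tx": 1,"ty": -1,"tz": 0,"roll": 0},
    {"tx": 1,"ty": -1,"tz": 0,"roll": 0},
  ],
)

```text
time: 0.85
position: [279.9, -316.8, 231.5]
eef_rot: [[0.971, 0.24, 0.0], [0.24, -0.971, -0.0], [0.0, 0.0, -1.0]]
ft_force: [0.2, -0.7, 0.4]
opening: 0.0
finger_force: 0.0
```

>>> drive_tool(
  rows=[
    {"tx": 0.5,"ty": -0.5,"tz": 0,"roll": 0},
    {"tx": 1,"ty": -1,"tz": 0,"roll": 0},
    {"tx": 1,"ty": -1,"tz": 0,"roll": 0},
  ],
)

```text
time: 1.23
position: [353.4, -196.0, 231.4]
eef_rot: [[0.971, 0.241, 0.0], [0.241, -0.971, 0.0], [0.0, -0.0, -1.0]]
ft_force: [-0.6, -0.5, 0.1]
opening: -0.3
finger_force: 0.0
```

>>> drive_tool(
  rows=[
    {"tx": 0.5,"ty": -0.5,"tz": 0,"roll": 0},
    {"tx": 0.9,"ty": -0.9,"tz": 0,"roll": 0},
    {"tx": 0.9,"ty": -0.9,"tz": 0,"roll": 0},
    {"tx": 0.9,"ty": -0.9,"tz": 0,"roll": 0},
    {"tx": 0.9,"ty": -0.9,"tz": 0,"roll": 0},
  ],
)

```text
time: 1.85
position: [417.9, -90.4, 231.2]
eef_rot: [[0.972, 0.236, -0.0], [0.236, -0.972, -0.0], [-0.0, 0.0, -1.0]]
ft_force: [-0.3, -0.0, 0.2]
opening: -0.2
finger_force: 0.0
```

Run:
```python
from h import *
a=snap("wrist","w1"); print(get_state()['position'],get_state()['eef_rot'].round(4),get_state()['ft_force'])
```

```text
[417.86656757 -90.36670253 231.29812074] [[ 9.718e-01  2.357e-01 -1.000e-04]
 [ 2.357e-01 -9.718e-01 -1.000e-04]
 [-1.000e-04  1.000e-04 -1.000e+00]] [-0.90717966 -0.38726068 -0.3940377 ]
```

View pics/w1.png

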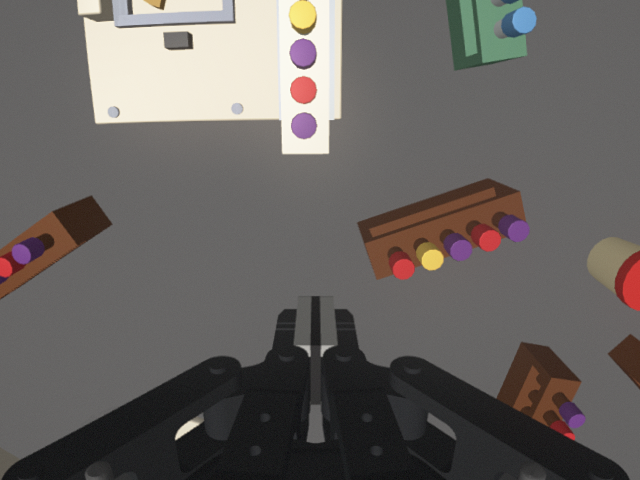

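The wrist view shows the cream rack's rear end at (305,153), just right of the bay plate's rear edge. The brown look-alike is at (385,250), to the right of the approach. I'll measure both.

Run:
```python
from h import *
z=np.load("w1.npz"); im,w=z["im"],z["w"]
s=get_state(); R=s['eef_rot'];p=s['position']
T=(w-p)@R
m=np.zeros((480,640),bool); m[0:170,270:340]=1
sat=cv2.cvtColor(im,cv2.COLOR_RGB2HSV)[...,1]
k=m&(abs(w[...,2]-74)<4)&(sat<60)
r=cv2.minAreaRect(w[k][:,:2].astype(np.float32)); print("racktop",k.sum(),r,np.median(w[k][:,2]))
print("tool x min",np.percentile(T[k][:,0],1),"y range",np.percentile(T[k][:,1],[1,50,99]))
# plate rear edge
pts=[]
for u in range(110,265,5):
    col=np.where((abs(w[:160,u,2]-10)<4)&(im[:160,u].min(1)>120))[0]
    pts.append(w[col.max(),u,:2])
pts=np.array(pts); vx,vy,x0,y0=cv2.fitLine(pts.astype(np.float32),cv2.DIST_HUBER,0,.01,.01).ravel()
print("rear edge dir deg",np.degrees(np.arctan2(vy,vx)),x0,y0, w[60:110:20,200,2])
k=np.zeros_like(m);k[180:280,355:530]=1;k&=w[...,2]>40
print("brown tool-frame x,y range",T[k].min(0),T[k].max(0),w[k].max(0))
```

```text
racktop 4799 ((511.018310546875, -60.55849075317383), (103.25716400146484, 34.45280456542969), 14.278373718261719) 73.96843480318623
tool x min 46.73135036777334 y range [-23.7928326   -4.65368276   9.70149096]
rear edge dir deg -76.03397 457.63556 36.543446 [10.1783518   9.8268275   9.07151866]
brown tool-frame x,y range [-58.08647148  40.29203123 130.7317762 ] [ 17.09146156 170.8540956  191.28226773] [ 472.71267772 -135.66533542  100.57648557]
```

>>> drive_tool(
  rows=[
    {"tx": 0.15,"ty": -0.075,"tz": 0.3,"roll": -0.013},
    {"tx": 0.15,"ty": -0.075,"tz": 0.6,"roll": -0.013},
    {"tx": 0.15,"ty": -0.075,"tz": 0.92,"roll": -0.013},
    {"tx": 0.15,"ty": -0.075,"tz": 0.92,"roll": -0.013},
  ],
)

```text
time: 2.4
position: [429.8, -78.8, 137.9]
eef_rot: [[0.97, 0.243, -0.003], [0.243, -0.97, 0.001], [-0.003, -0.002, -1.0]]
ft_force: [-0.3, 0.1, 0.4]
opening: -0.3
finger_force: 0.0
```

>>> drive_tool(
  rows=[
    {"tx": 0,"ty": 0,"tz": 0.4,"roll": 0},
    {"tx": 0,"ty": 0,"tz": 0.7,"roll": 0},
    {"tx": 0,"ty": 0,"tz": 0.92,"roll": 0},
    {"tx": 0,"ty": 0,"tz": 0.92,"roll": 0},
    {"tx": 0,"ty": 0,"tz": 0.92,"roll": 0},
  ],
)

```text
time: 3.02
position: [431.8, -78.8, 49.0]
eef_rot: [[0.97, 0.244, 0.002], [0.244, -0.97, -0.001], [0.002, 0.001, -1.0]]
ft_force: [-0.1, 0.5, 0.3]
opening: 0.3
finger_force: 0.0
```

>>> drive_tool(
  rows=[
    {"tx": 0.05,"ty": 0,"tz": 0,"roll": 0},
    {"tx": 0.1,"ty": 0,"tz": 0,"roll": 0},
    {"tx": 0.15,"ty": 0,"tz": 0,"roll": 0},
    {"tx": 0.2,"ty": 0,"tz": 0,"roll": 0},
  ],
)

```text
time: 3.52
position: [450.8, -73.1, 47.3]
eef_rot: [[0.97, 0.245, -0.0], [0.245, -0.97, 0.0], [-0.0, -0.0, -1.0]]
ft_force: [0.7, -0.2, 0.4]
opening: -0.3
finger_force: 0.0
```

>>> drive_tool(
  rows=[
    {"tx": 0.04,"ty": 0,"tz": 0,"roll": 0},
    {"tx": 0.08,"ty": 0,"tz": 0,"roll": 0},
    {"tx": 0.12,"ty": 0,"tz": 0,"roll": 0},
    {"tx": 0.16,"ty": 0,"tz": 0,"roll": 0},
    {"tx": 0.2,"ty": 0,"tz": 0,"roll": 0},
  ],
)

```text
time: 4.15
position: [470.0, -68.3, 47.3]
eef_rot: [[0.97, 0.245, -0.0], [0.245, -0.97, 0.0], [-0.0, -0.0, -1.0]]
ft_force: [-3.5, -1.1, 0.7]
opening: 0.1
finger_force: 1.5
```

>>> drive_tool(
  rows=[
    {"tx": 0.05,"ty": 0,"tz": 0,"roll": 0},
    {"tx": 0.1,"ty": 0,"tz": 0,"roll": 0},
    {"tx": 0.15,"ty": 0,"tz": 0,"roll": 0},
    {"tx": 0.2,"ty": 0,"tz": 0,"roll": 0},
    {"tx": 0.25,"ty": 0,"tz": 0,"roll": 0},
  ],
)

```text
time: 4.78
position: [494.3, -62.2, 47.3]
eef_rot: [[0.97, 0.245, -0.0], [0.245, -0.97, 0.0], [-0.0, -0.0, -1.0]]
ft_force: [-2.1, -0.7, -0.9]
opening: -0.4
finger_force: 1.2
```

>>> drive_tool(
  rows=[
    {"tx": 0.05,"ty": 0,"tz": 0,"roll": 0},
    {"tx": 0.1,"ty": 0,"tz": 0,"roll": 0},
    {"tx": 0.14,"ty": 0,"tz": 0,"roll": 0},
    {"tx": 0.18,"ty": 0,"tz": 0,"roll": 0},
    {"tx": 0.22,"ty": 0,"tz": 0,"roll": 0},
  ],
)

```text
time: 5.4
position: [515.6, -56.8, 47.3]
eef_rot: [[0.97, 0.245, -0.0], [0.245, -0.97, 0.0], [0.0, -0.0, -1.0]]
ft_force: [-0.9, 0.3, -1.3]
opening: 0.2
finger_force: 0.9
```

>>> drive_tool(
  rows=[
    {"tx": 0.01,"ty": 0,"tz": 0,"roll": 0},
    {"tx": 0.02,"ty": 0,"tz": 0,"roll": 0},
    {"tx": 0.03,"ty": 0,"tz": 0,"roll": 0},
    {"tx": 0.04,"ty": 0,"tz": 0,"roll": 0},
  ],
)

```text
time: 5.9
position: [519.3, -55.9, 47.3]
eef_rot: [[0.97, 0.245, 0.0], [0.245, -0.97, 0.0], [0.0, -0.0, -1.0]]
ft_force: [-1.4, -0.8, -0.6]
opening: 0.1
finger_force: 1.1
```

>>> drive_tool(
  rows=[
    {"tx": 0.01,"ty": 0,"tz": 0,"roll": 0},
    {"tx": 0.02,"ty": 0,"tz": 0,"roll": 0},
    {"tx": 0.03,"ty": 0,"tz": 0,"roll": 0},
    {"tx": 0.03,"ty": 0,"tz": 0,"roll": 0},
  ],
)

```text
time: 6.4
position: [522.3, -55.1, 47.3]
eef_rot: [[0.97, 0.245, 0.0], [0.245, -0.97, 0.0], [0.0, -0.0, -1.0]]
ft_force: [-1.3, -0.3, -0.6]
opening: 0.2
finger_force: 0.3
```

>>> drive_tool(
  rows=[
    {"tx": 0.01,"ty": 0,"tz": 0,"roll": 0},
    {"tx": 0.02,"ty": 0,"tz": 0,"roll": 0},
    {"tx": 0.02,"ty": 0,"tz": 0,"roll": 0},
  ],
)

```text
time: 6.78
position: [524.2, -54.6, 47.3]
eef_rot: [[0.97, 0.245, 0.0], [0.245, -0.97, 0.0], [0.0, -0.0, -1.0]]
ft_force: [-0.8, 0.5, -0.8]
opening: 0.2
finger_force: 0.5
```

>>> drive_tool(
  rows=[
    {"tx": 0.01,"ty": 0,"tz": 0,"roll": 0},
    {"tx": 0.01,"ty": 0,"tz": 0,"roll": 0},
  ],
)

```text
time: 7.02
position: [525.1, -54.4, 47.3]
eef_rot: [[0.97, 0.245, 0.0], [0.245, -0.97, 0.0], [0.0, -0.0, -1.0]]
ft_force: [-1.7, 0.0, 1.0]
opening: -0.2
finger_force: 0.7
```

>>> drive_tool(
  rows=[
    {"tx": 0.01,"ty": 0,"tz": 0,"roll": 0},
    {"tx": 0.01,"ty": 0,"tz": 0,"roll": 0},
  ],
)

```text
time: 7.28
position: [526.1, -54.2, 47.3]
eef_rot: [[0.97, 0.245, 0.0], [0.245, -0.97, 0.0], [0.0, -0.0, -1.0]]
ft_force: [-2.5, -1.4, -0.2]
opening: 0.0
finger_force: 0.8
```

>>> drive_tool(
  rows=[
    {"tx": 0.01,"ty": 0,"tz": 0,"roll": 0},
    {"tx": 0.01,"ty": 0,"tz": 0,"roll": 0},
  ],
)

```text
time: 7.52
position: [526.8, -54.0, 47.3]
eef_rot: [[0.97, 0.245, -0.001], [0.245, -0.97, 0.0], [-0.001, -0.0, -1.0]]
ft_force: [-5.3, -1.1, 3.0]
opening: 0.4
finger_force: 2.6
```

>>> drive_tool(
  rows=[
    {"tx": 0.01,"ty": 0,"tz": 0,"roll": 0},
    {"tx": 0.01,"ty": 0,"tz": 0,"roll": 0},
  ],
)

```text
time: 7.78
position: [527.5, -53.8, 47.3]
eef_rot: [[0.97, 0.245, -0.001], [0.245, -0.97, -0.0], [-0.001, -0.0, -1.0]]
ft_force: [-9.5, -1.7, 5.2]
opening: -0.1
finger_force: 4.5
```

The force is climbing at about 4 N/mm, which means the rack is against the rubber at about 10 N. I'll back off gently, then check with the wrist camera.

>>> drive_tool(
  rows=[
    {"tx": -0.01,"ty": 0,"tz": 0,"roll": 0},
    {"tx": -0.02,"ty": 0,"tz": 0,"roll": 0},
    {"tx": -0.04,"ty": 0,"tz": 0,"roll": 0},
    {"tx": -0.1,"ty": 0,"tz": 0,"roll": 0},
    {"tx": -0.25,"ty": 0,"tz": 0,"roll": 0},
  ],
)

```text
time: 8.4
position: [503.2, -59.9, 47.2]
eef_rot: [[0.97, 0.245, -0.0], [0.245, -0.97, 0.0], [0.0, -0.0, -1.0]]
ft_force: [0.3, -0.3, -0.5]
opening: -0.2
finger_force: 0.0
```

>>> drive_tool(
  rows=[
    {"tx": -0.05,"ty": 0,"tz": -0.5,"roll": 0},
    {"tx": -0.05,"ty": 0,"tz": -1,"roll": 0},
    {"tx": -0.05,"ty": 0,"tz": -1,"roll": 0},
    {"tx": -0.05,"ty": 0,"tz": -1,"roll": 0},
  ],
  gripper=0.5,
)

```text
time: 8.9
position: [498.1, -61.1, 147.0]
eef_rot: [[0.97, 0.244, -0.0], [0.244, -0.97, 0.0], [-0.0, -0.0, -1.0]]
ft_force: [0.9, 0.1, 0.1]
opening: 42.7
finger_force: 0.0
```

>>> drive_tool(
  rows=[
    {"tx": 0,"ty": -0.5,"tz": -0.5,"roll": 0},
    {"tx": 0,"ty": -1,"tz": -0.8,"roll": 0},
    {"tx": 0,"ty": -1,"tz": -0.8,"roll": 0},
    {"tx": 0,"ty": -1,"tz": -0.8,"roll": 0},
    {"tx": 0,"ty": -1,"tz": -0.8,"roll": 0},
  ],
)

```text
time: 9.52
position: [474.1, 35.1, 225.8]
eef_rot: [[0.97, 0.244, -0.002], [0.244, -0.97, 0.0], [-0.002, -0.001, -1.0]]
ft_force: [0.1, -0.2, -0.4]
opening: 42.8
finger_force: 0.0
```

Run:
```python
from h import *
a=snap("wrist","w2"); s=get_state(); print(s['position'],s['eef_rot'].round(4),s['opening'])
```

```text
[474.2120008   35.03035692 226.01474722] [[ 9.699e-01  2.435e-01 -2.200e-03]
 [ 2.435e-01 -9.699e-01  1.000e-04]
 [-2.100e-03 -6.000e-04 -1.000e+00]] 42.48250096738932
```

View pics/w2.png

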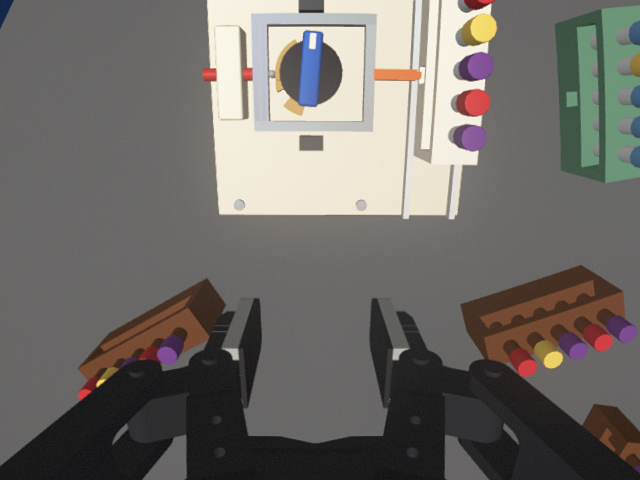

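The rack is home, with its slot in line with the orange tooth at (422,75). The knob bar is at (311,68), turned slightly clockwise of the bay's x. The cam shows a gap at about (286,95), which suggests roughly 0.7 to 0.8 rad of turn before the notch.

Run:
```python
from h import *
z=np.load("w2.npz"); im,w=z["im"],z["w"]
s=get_state(); R=s['eef_rot'];p=s['position']; T=(w-p)@R
hs=cv2.cvtColor(im,cv2.COLOR_RGB2HSV)
m=np.zeros((480,640),bool); m[20:120,270:350]=1
k=m&(abs(w[...,2]-73)<4)
r=cv2.minAreaRect(T[k][:,:2].astype(np.float32)); print("bar tool frame",k.sum(),r,np.median(w[k][:,2]))
q=T[k][:,:2]; q=q-q.mean(0); e,v=np.linalg.eigh(q.T@q); print("bar axis deg",np.degrees(np.arctan2(v[1,1],v[0,1])))
k=m&(im.max(2)<60)&(abs(w[...,2]-41)<4); print("disc",k.sum(),cv2.minEnclosingCircle(T[k][:,:2].astype(np.float32)))
# rack rear end
k=np.zeros_like(m);k[0:180,400:500]=1;k&=(abs(w[...,2]-74)<3)&(hs[...,1]<60)
o=np.array([599.2,-37.1,0]);c,sn=np.cos(np.radians(14)),np.sin(np.radians(14)); B=(w-o)@np.array([[c,-sn,0],[sn,c,0],[0,0,1]])
print("rack rear bay x",np.percentile(B[k][:,0],1),"y",np.percentile(B[k][:,1],[1,99]))
k=(hs[...,0]<15)&(hs[...,1]>180)&(abs(w[...,2]-30)<10); k[:, :360]=0;k[:, 430:]=0;k[110:]=0
print("tooth bay x",np.median(B[k][:,0]),B[k][:,1].min())
k=np.zeros_like(m);k[60:90,415:432]=1; print("plate rear", np.nanpercentile(B[208:212,240:350,0],50))
```

```text
bar tool frame 1521 ((103.78644561767578, -2.776494026184082), (49.36899185180664, 14.270687103271484), 4.937047958374023) 72.82734758191553
bar axis deg -175.40752788257353
disc 0 ((0.0, 0.0), 0.0)
rack rear bay x -63.69336136915462 y [-17.41147683  16.28055303]
  return _methods._mean(a, axis=axis, dtype=dtype,
  ret = ret.dtype.type(ret / rcount)
Traceback (most recent call last):
ValueError: zero-size array to reduction operation minimum which has no identity
```

>>> drive_tool(
  rows=[
    {"tx": 0.4,"ty": -0.028,"tz": 0.2,"roll": 0.157},
    {"tx": 0.8,"ty": -0.028,"tz": 0.5,"roll": 0.157},
    {"tx": 1.0,"ty": -0.028,"tz": 0.8,"roll": 0.157},
    {"tx": 1.0,"ty": -0.028,"tz": 1,"roll": 0.157},
    {"tx": 1.0,"ty": -0.028,"tz": 1,"roll": 0.157},
  ],
)

```text
time: 10.2
position: [569.9, 62.3, 125.0]
eef_rot: [[0.987, 0.163, -0.004], [0.163, -0.987, 0.0], [-0.004, -0.001, -1.0]]
ft_force: [0.2, -0.5, 0.7]
opening: 42.8
finger_force: 0.0
```

>>> drive_tool(
  rows=[
    {"tx": 0.038,"ty": 0,"tz": 0.3,"roll": 0},
    {"tx": 0.038,"ty": 0,"tz": 0.3,"roll": 0},
    {"tx": 0.038,"ty": 0,"tz": 0.3,"roll": 0},
  ],
)

```text
time: 10.58
position: [574.8, 63.4, 98.8]
eef_rot: [[0.986, 0.164, 0.001], [0.164, -0.987, 0.0], [0.001, 0.0, -1.0]]
ft_force: [-0.1, -0.4, 0.5]
opening: 42.8
finger_force: 0.0
```

Run:
```python
from h import *
im,d,w,_=snap("wrist","w3"); s=get_state(); R=s['eef_rot'];p=s['position']; T=(w-p)@R
print(p,s['joints'].round(1),s['opening'])
hs=cv2.cvtColor(im,cv2.COLOR_RGB2HSV)
k=(abs(w[...,2]-73)<3)&(hs[...,0]>100)&(hs[...,0]<130)&(hs[...,1]>120)&(abs(T[...,0])<60)&(abs(T[...,1])<40)
print(k.sum(),cv2.minAreaRect(T[k][:,:2].astype(np.float32)))
```

```text
[574.87843163  63.5053293   98.8840498 ] [-1.3 13.5 92.3  0.  74.1 79.2] 42.79623462653666
2578 ((-0.48014259338378906, -0.020847320556640625), (48.57474136352539, 13.406176567077637), 0.26655933260917664)
```

View pics/w3.png

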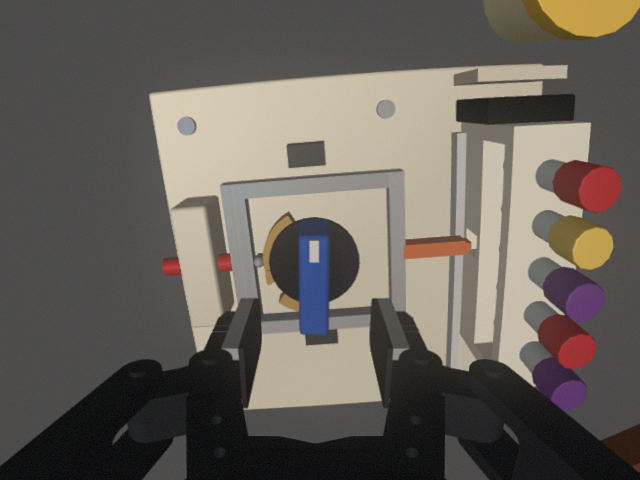

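The bar is centred between the open fingers, within 0.5 mm and 0.3°. The notch gap at about (277,290) lies some 0.7 rad before the roller at (258,260). The last joint has 1.43 rad left. I'll descend and grip.

>>> drive_tool(
  rows=[
    {"tx": -0.005,"ty": 0,"tz": 0.2,"roll": 0},
    {"tx": -0.005,"ty": 0,"tz": 0.4,"roll": 0},
    {"tx": -0.005,"ty": 0,"tz": 0.51,"roll": 0},
    {"tx": -0.005,"ty": 0,"tz": 0.51,"roll": 0},
    {"tx": -0.005,"ty": 0,"tz": 0.51,"roll": 0},
  ],
)

```text
time: 11.25
position: [574.4, 63.6, 47.3]
eef_rot: [[0.986, 0.164, 0.001], [0.164, -0.986, 0.0], [0.001, 0.0, -1.0]]
ft_force: [-0.5, -0.2, 0.2]
opening: 42.6
finger_force: 0.0
```

>>> drive_tool(
  rows=[
    {"tx": 0,"ty": 0,"tz": 0,"roll": 0},
    {"tx": 0,"ty": 0,"tz": 0,"roll": 0},
    {"tx": 0,"ty": 0,"tz": 0,"roll": 0},
    {"tx": 0,"ty": 0,"tz": 0,"roll": 0},
    {"tx": 0,"ty": 0,"tz": 0,"roll": 0},
  ],
  gripper=0.1,
  newtons=25,
)

```text
time: 11.88
position: [574.2, 63.9, 47.0]
eef_rot: [[0.986, 0.164, 0.001], [0.164, -0.986, 0.001], [0.001, -0.0, -1.0]]
ft_force: [-2.2, 3.8, 6.6]
opening: 13.4
finger_force: 27.5
```

```bash
cat > st.py <<'E'
from h import *
s=get_state();R=s['eef_rot']
print(s['time'],s['position'].round(1),'yaw',np.degrees(np.arctan2(R[1,0],R[0,0])).round(2),'F',s['ft_force'].round(1),'M',s['wrist_torque'].round(3),'open',s['opening'],s['finger_force'],'j6',s['joints'][5])
E
python3 st.py
```

```text
11.875 [574.2  63.9  47. ] yaw 9.45 F [-2.2  3.8  6.6] M [ 0.367  0.274 -0.091] open 13.353123871333505 27.478164732456207 j6 79.23364679699276
```

Gripped with small side loads. Now I'll turn clockwise, which is positive roll because the tool's z points down.

>>> drive_tool(
  rows=[
    {"tx": 0,"ty": -0.004,"tz": 0,"roll": 0.07},
    {"tx": 0,"ty": -0.004,"tz": 0,"roll": 0.14},
    {"tx": 0,"ty": -0.004,"tz": 0,"roll": 0.21},
    {"tx": 0,"ty": -0.004,"tz": 0,"roll": 0.28},
    {"tx": 0,"ty": -0.004,"tz": 0,"roll": 0.35},
  ],
)

```text
time: 12.5
position: [574.1, 64.1, 47.0]
eef_rot: [[1.0, -0.019, 0.001], [-0.019, -1.0, 0.0], [0.001, -0.0, -1.0]]
ft_force: [-1.3, 1.2, 6.1]
opening: 13.8
finger_force: 27.6
```

```bash
python3 st.py
```

```text
12.5 [574.1  64.1  47. ] yaw -1.1 F [-1.3  1.2  6.1] M [0.107 0.35  0.309] open 13.828630696886595 27.596140801906586 j6 89.82940787689179
```

>>> drive_tool(
  rows=[
    {"tx": 0,"ty": 0,"tz": 0,"roll": 0.06},
    {"tx": 0,"ty": 0,"tz": 0,"roll": 0.12},
    {"tx": 0,"ty": 0,"tz": 0,"roll": 0.18},
    {"tx": 0,"ty": 0,"tz": 0,"roll": 0.24},
    {"tx": 0,"ty": 0,"tz": 0,"roll": 0.3},
  ],
)

```text
time: 13.12
position: [574.1, 64.3, 47.0]
eef_rot: [[0.985, -0.175, 0.001], [-0.175, -0.985, 0.0], [0.001, -0.0, -1.0]]
ft_force: [-1.7, 1.9, 5.8]
opening: 13.4
finger_force: 27.7
```

```bash
python3 st.py
```

```text
13.125 [574.1  64.3  47. ] yaw -10.09 F [-1.7  1.9  5.8] M [0.405 0.315 0.451] open 13.376192153841522 27.68929749727249 j6 98.81532019519469
```

>>> drive_tool(
  rows=[
    {"tx": 0,"ty": -0.002,"tz": 0,"roll": 0},
    {"tx": 0,"ty": -0.002,"tz": 0,"roll": 0},
  ],
)

```text
time: 13.38
position: [574.1, 64.3, 47.0]
eef_rot: [[0.985, -0.174, 0.001], [-0.174, -0.985, 0.0], [0.001, -0.0, -1.0]]
ft_force: [-2.3, 0.9, 6.3]
opening: 13.8
finger_force: 27.5
```

```bash
python3 st.py
python3 - <<'E'
from h import *
im,d,w,_=snap("wrist","w4"); s=get_state(); R=s['eef_rot'];p=s['position']; T=(w-p)@R
hs=cv2.cvtColor(im,cv2.COLOR_RGB2HSV)
k=(abs(w[...,2]-73)<4)&(hs[...,0]>100)&(hs[...,0]<130)&(hs[...,1]>120)&(abs(T[...,0])<60)&(abs(T[...,1])<40)
print(k.sum(),cv2.minAreaRect(T[k][:,:2].astype(np.float32)))
E
python3 st.py
```

```text
13.375 [574.1  64.3  47. ] yaw -10.04 F [-2.3  0.9  6.3] M [0.1   0.305 0.113] open 13.760870864309068 27.490662932395935 j6 98.78540642238096
4699 ((0.34394264221191406, 1.00050687789917), (49.83130645751953, 13.801097869873047), 0.31693336367607117)
13.425 [574.1  64.3  47. ] yaw -10.04 F [-1.5  0.8  6.1] M [0.083 0.318 0.183] open 13.47080782344581 27.49109387397766 j6 98.78717433287218
```

View pics/w4.png

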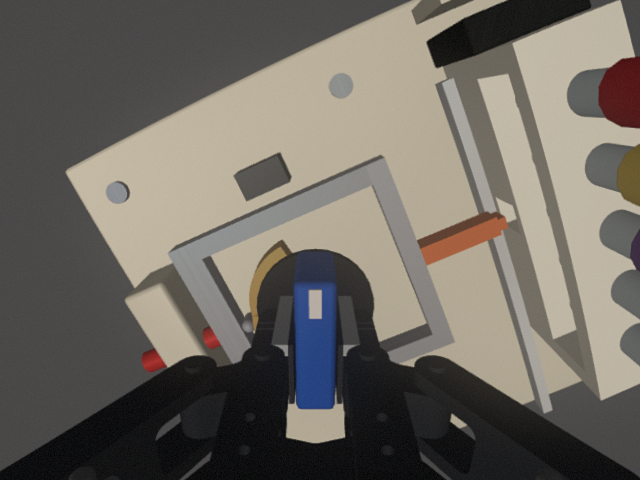

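The bar stays aligned with the pads and the steady torque is about 0.15 N m. I'll go on in small steps, tracking the lock bar by the orange tooth's root and the torque.

```bash
cat >> st.py <<'E'
im,d,w,_=snap("wrist","wl")
hs=cv2.cvtColor(im,cv2.COLOR_RGB2HSV)
o=np.array([599.5,-37.5,0]);c,sn=np.cos(np.radians(14)),np.sin(np.radians(14)); B=(w-o)@np.array([[c,-sn,0],[sn,c,0],[0,0,1]])
k=(hs[...,0]>4)&(hs[...,0]<14)&(hs[...,1]>150)&(abs(B[...,0])<12)&(abs(w[...,2]-31)<8)
print('tooth n',k.sum(),'bay y',np.percentile(B[k][:,1],[1,99]).round(1) if k.sum() else None)
M=[get_state()['wrist_torque'][2]]
print(M, get_state()['time'])
E
python3 st.py
```

```text
13.425 [574.1  64.3  47. ] yaw -10.04 F [-1.5  0.8  6.1] M [0.083 0.318 0.183] open 13.47080782344581 27.49109387397766 j6 98.78717433287218
tooth n 1474 bay y [20.3 55.4]
[np.float64(0.1720369820540158)] 13.475
```

>>> drive_tool(
  rows=[
    {"tx": 0,"ty": 0,"tz": 0,"roll": 0.06},
    {"tx": 0,"ty": 0,"tz": 0,"roll": 0.12},
    {"tx": 0,"ty": 0,"tz": 0,"roll": 0.18},
    {"tx": 0,"ty": 0,"tz": 0,"roll": 0.18},
  ],
)

```text
time: 13.98
position: [574.2, 64.4, 47.0]
eef_rot: [[0.964, -0.267, 0.001], [-0.267, -0.964, 0.0], [0.001, -0.0, -1.0]]
ft_force: [-2.0, 1.8, 6.6]
opening: 13.3
finger_force: 27.4
```

```bash
python3 st.py
```

```text
13.975 [574.2  64.4  47. ] yaw -15.47 F [-2.   1.8  6.6] M [0.184 0.223 0.045] open 13.303282103125493 27.44794338941574 j6 104.21468135826515
tooth n 1565 bay y [20.8 56.6]
[np.float64(0.01953915647180915)] 14.025
```

>>> drive_tool(
  rows=[
    {"tx": 0,"ty": 0,"tz": 0,"roll": 0.06},
    {"tx": 0,"ty": 0,"tz": 0,"roll": 0.12},
    {"tx": 0,"ty": 0,"tz": 0,"roll": 0.12},
  ],
)

```text
time: 14.4
position: [574.2, 64.5, 46.9]
eef_rot: [[0.945, -0.327, 0.001], [-0.327, -0.945, 0.0], [0.001, -0.001, -1.0]]
ft_force: [-0.6, 3.2, 6.1]
opening: 13.8
finger_force: 27.5
```

```bash
python3 st.py
```

```text
14.4 [574.2  64.5  46.9] yaw -19.08 F [-0.6  3.2  6.1] M [ 0.363  0.185 -0.141] open 13.80905315911922 27.47940480709076 j6 107.82523229540435
tooth n 1592 bay y [20.1 55.8]
[np.float64(-0.20804690634375356)] 14.45
```

The bar rose (56.6 mm) and has now started down with the torque reversed, so the drop is beginning. I'll follow it slowly.

>>> drive_tool(
  rows=[
    {"tx": 0,"ty": 0,"tz": 0,"roll": 0.05},
    {"tx": 0,"ty": 0,"tz": 0,"roll": 0.1},
    {"tx": 0,"ty": 0,"tz": 0,"roll": 0.1},
  ],
)

```text
time: 14.82
position: [574.3, 64.6, 47.0]
eef_rot: [[0.927, -0.376, 0.001], [-0.376, -0.927, 0.001], [0.001, -0.001, -1.0]]
ft_force: [-1.3, 3.3, 5.2]
opening: 13.7
finger_force: 27.8
```

```bash
python3 st.py
```

```text
14.825 [574.3  64.6  47. ] yaw -22.09 F [-1.3  3.3  5.2] M [ 0.441  0.097 -0.362] open 13.663863636283017 27.819576859474182 j6 110.82639724469382
tooth n 1643 bay y [16.6 52.4]
[np.float64(-0.33875119792171315)] 14.875
```

>>> drive_tool(
  rows=[
    {"tx": 0,"ty": 0,"tz": 0,"roll": 0.04},
    {"tx": 0,"ty": 0,"tz": 0,"roll": 0.08},
    {"tx": 0,"ty": 0,"tz": 0,"roll": 0.08},
  ],
)

```text
time: 15.25
position: [574.3, 64.6, 47.0]
eef_rot: [[0.91, -0.414, 0.001], [-0.414, -0.91, 0.001], [0.001, -0.001, -1.0]]
ft_force: [0.3, 4.5, 4.8]
opening: 13.7
finger_force: 27.5
```

```bash
python3 st.py
```

```text
15.25 [574.3  64.6  47. ] yaw -24.48 F [0.3 4.5 4.8] M [ 0.503  0.104 -0.292] open 13.724160416441595 27.498840987682343 j6 113.21782548398687
tooth n 1446 bay y [16.3 46. ]
[np.float64(-0.3087448383987592)] 15.3
```

>>> drive_tool(
  rows=[
    {"tx": 0,"ty": 0,"tz": 0,"roll": 0.03},
    {"tx": 0,"ty": 0,"tz": 0,"roll": 0.05},
    {"tx": 0,"ty": 0,"tz": 0,"roll": 0.05},
  ],
)

```text
time: 15.68
position: [574.3, 64.7, 47.0]
eef_rot: [[0.899, -0.438, 0.001], [-0.438, -0.899, 0.001], [0.001, -0.001, -1.0]]
ft_force: [-1.3, 4.6, 5.4]
opening: 13.7
finger_force: 27.4
```

```bash
python3 st.py
```

```text
15.675 [574.3  64.7  47. ] yaw -25.96 F [-1.3  4.6  5.4] M [ 0.6    0.137 -0.077] open 13.733433515095234 27.39646017551422 j6 114.70471653595322
tooth n 1383 bay y [16.3 44.5]
[np.float64(-0.09690210744949065)] 15.725
```

The lock bar is fully down, having moved about 11 mm, and the torque is back to zero. I'll stop here, let go and lift clear.

>>> drive_tool(
  rows=[
    {"tx": 0,"ty": 0,"tz": 0,"roll": 0},
    {"tx": 0,"ty": 0,"tz": 0,"roll": 0},
    {"tx": 0,"ty": 0,"tz": 0,"roll": 0},
    {"tx": 0,"ty": 0,"tz": 0,"roll": 0},
  ],
  gripper=0.45,
)

```text
time: 16.23
position: [573.9, 64.2, 46.3]
eef_rot: [[0.899, -0.438, -0.0], [-0.438, -0.899, 0.0], [-0.0, 0.0, -1.0]]
ft_force: [0.3, 0.3, 0.1]
opening: 38.3
finger_force: 0.0
```

>>> drive_tool(
  rows=[
    {"tx": 0,"ty": 0,"tz": -0.3,"roll": 0},
    {"tx": 0,"ty": 0,"tz": -0.6,"roll": 0},
    {"tx": 0,"ty": 0,"tz": -1,"roll": 0},
    {"tx": 0,"ty": 0,"tz": -1,"roll": 0},
  ],
)

```text
time: 16.73
position: [575.2, 64.2, 149.4]
eef_rot: [[0.899, -0.438, 0.005], [-0.438, -0.899, -0.0], [0.004, -0.002, -1.0]]
ft_force: [-0.7, -0.8, -0.1]
opening: 38.8
finger_force: 0.0
```

>>> drive_tool(
  rows=[
    {"tx": -0.6,"ty": 0,"tz": -0.5,"roll": -0.3},
    {"tx": -0.9,"ty": 0,"tz": -0.8,"roll": -0.7},
    {"tx": -0.9,"ty": 0,"tz": -0.8,"roll": -1},
    {"tx": -0.9,"ty": 0,"tz": -0.8,"roll": -1},
    {"tx": -0.9,"ty": 0,"tz": -0.8,"roll": -1},
  ],
)

```text
time: 17.35
position: [493.0, 103.4, 225.3]
eef_rot: [[0.998, 0.066, -0.002], [0.066, -0.998, -0.0], [-0.002, -0.0, -1.0]]
ft_force: [0.6, 0.1, 0.4]
opening: 38.3
finger_force: 0.0
```

```bash
python3 st.py; cp pics/wl.png pics/w5.png
```

```text
17.35 [493.  103.4 225.3] yaw 3.78 F [0.6 0.1 0.4] M [ 0.001 -0.025  0.027] open 38.28068265302863 0.0 j6 89.29473298312037
tooth n 322 bay y [15.8 44.3]
[np.float64(0.014783760785717963)] 17.4
```

View pics/w5.png

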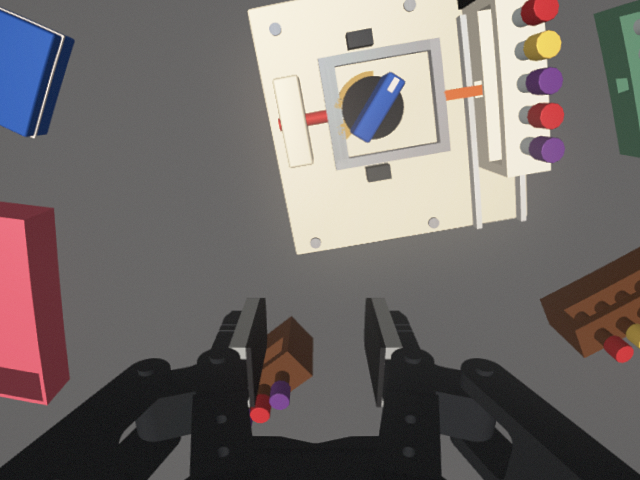

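The tooth is in the rack's slot at (483,92). The pin behind the housing at (282,125) shows only a stub, so the bar has dropped. The rack is still home and the robot is clear of everything.

```bash
python3 -c "
from rig import hand_in; print(hand_in())"
```

```text
the job is handed in; nothing more can be done
None
```

The cream rack is home against the end stop (pushed to about 10 N), the knob was turned about 35° clockwise until the lock bar dropped with its tooth in the rack's slot, and I let go, moved clear and handed in at about 17 s.

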